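# Slide a tall core into the measuring stand and start the reading

## Task

Push the tall resin core along the bench, low on its foot so that it stays upright, until it sits fully home in the V-stop of the measuring stand, touching both faces; then press the start button on the control box down and let it come back up. Only push the core: do not grip, lift or tip it, do not press the button before the core is home, and leave the shorter core and everything else on the bench where they are.

Things in the scene. Friction and masses are not known exactly. Their poses are not given: they have to be found in the camera images.
- tall_core: the taller of two upright turned cores of tan resin: 200 mm tall; round foot 52 mm diameter, 26 mm high; stem 34 mm diameter from 34 mm up; 24 mm spigot on top. About 0.25 kg, loose on the bench (friction about 0.6), tips if pushed higher than about 40 mm. Origin at the centre of its underside, z up its axis.
- seat (a point): point on the bench inside the V-stop where the centre of the tall core's underside lies when its foot touches both faces. Its x axis is level and points into the V along the bisector: inner corner 37 mm to +x, mouth open to -x, 120 mm wide, 23 mm to -x of this point.
- v_stop: V-stop of the measuring stand, fixed: two aluminium walls at right angles, each 34 mm high, 85 mm long, 12 mm thick, directly on the bench (no floor plate inside). Behind the corner a sensor pillar 190 mm high, head at 125 to 175 mm, all 63 mm or more to +x of the origin. Origin and axes are those of point seat.
- start_top (a point): centre of the top face of the round grey start button (28 mm diameter), 53 mm above the bench; it is on a collar 12 mm high and 44 mm in diameter, on a grey control box 75 x 75 x 35 mm that is fixed to the bench. It is pressed straight down.
- start (a joint): start button travel, m: 0 released, 0.006 fully down; it springs back, 1.5 N to start and 5 N fully down. A press counts from 0.004.
- short_core: the shorter core: same resin, same 52 mm foot and 34 mm stem, only 110 mm tall, standing upright on the bench; origin at the centre of its underside, z up. Leave alone.
- wax_bottle: white bottle with black cap, 48 mm diameter, 130 mm tall, standing; origin at the centre of its underside. Leave alone.
- pattern_half: curved resin block, about 60 x 170 x 45 mm, lying; origin under its middle. Leave alone.
- tape_roll: paper tape roll lying flat, 72 mm outside diameter, 22 mm high; origin at the centre of its underside. Leave alone.
- screwdriver: screwdriver lying on the bench along its own x, about 200 mm long, handle to -x; origin at its underside. Leave alone.
- tweezers: steel tweezers lying flat along their own x, 120 mm long, 8 mm high; origin under their middle. Leave alone.
- flat_file: flat file with a wooden handle lying along its own x (220 mm long, from -105 mm at the handle end to +115 mm), 18 mm high; origin at its underside. Leave alone.
Things that resemble listed ones, but are neither listed nor needed, are in the scene too. Leave any purple or red look-alike of the tall_core alone.

How it is judged:
On the way, in this order (a step that is already met when the one before it is completed fails the run):
1. the tall core stands upright, fully home in the V-stop (horizontal distance between tall_core and seat below 0.004 m and angle between tall_core's own z axis and vertical below 0.05 rad and height (world z) of tall_core below 0.004 m), for 0.2 s.
2. with the core home, the start button is pressed (value of joint start above 0.004 m and horizontal distance between tall_core and seat below 0.004 m and angle between tall_core's own z axis and vertical below 0.05 rad), for 0.03 s.
At the end, for the whole second after the job is handed in: The tall core's foot centre is within 4 mm of the seat point, it stands upright (within 0.05 rad) on the bench and at rest, the button is back up (below 1.5 mm), and every bystander is within 15 mm of where it was (all of step 1 and linear speed of tall_core below 0.01 m/s and value of joint start below 0.0015 m and not (distance of short_core from where it was at the start of the episode above 0.015 m) and not (distance of wax_bottle from where it was at the start of the episode above 0.015 m) and not (distance of pattern_half from where it was at the start of the episode above 0.015 m) and not (distance of tape_roll from where it was at the start of the episode above 0.015 m) and not (distance of screwdriver from where it was at the start of the episode above 0.015 m) and not (distance of tweezers from where it was at the start of the episode above 0.015 m) and not (distance of flat_file from where it was at the start of the episode above 0.015 m)); the robot touches nothing.
It fails at once if the tall core is tipped (more than 0.25 rad) (angle between tall_core's own z axis and vertical above 0.25 rad).
It fails at once if the tall core is lifted off the bench (its underside centre above 10 mm) (height (world z) of tall_core above 0.01 m).
It fails at once if the tall core is gripped or pushed harder than 35 N (contact force between the fingers and tall_core above 35 N).
It fails at once if the button is pressed while the core is not home (value of joint start above 0.004 m and not (horizontal distance between tall_core and seat below 0.004 m)).
It fails at once if something else on the bench is moved more than 15 mm (distance of any of short_core, wax_bottle, pattern_half, tape_roll, screwdriver, tweezers, flat_file from where it was at the start of the episode above 0.015 m).
It also fails if it takes over 72 s, if anything falls off the work surface, if the arm or the gripper's body presses on something with over 40 N, if the wrist force passes 120 N, or if a joint passes its speed limit or range.

## Robot

A 6-joint arm with a two-finger parallel gripper is mounted at the origin on the work surface. World frame = base frame: x ahead of the robot, y to its left, z up, the work surface at z = 0. Lengths are in m, angles in rad, forces in N, time in s.
With the tool pointing down it reaches from about 0.325 to 0.9 m from the base axis. Payload 3.5 kg.
Tool frame: the origin (TCP) lies on the centre line of the jaws, within the pads' length; the fingertips stand 17 mm ahead of it and the grasp point (between the pads) lies 2 mm behind it; z points along the fingers, y is the line along which they close (so a half turn about z gives the same grasp; the last joint's range is limited). The gripper opens to 85 mm and grips with 20 to 120 N. Pads are 22 mm wide; open, the fingers measure 114 mm over their backs; the gripper's body (76 mm by 85 mm) begins 54 mm behind the grasp point. The pads swing forward as they close: fully open they stand 13 mm farther back than shut.
Start: joints at [1.086, 0.276, -0.026, 1.268, 0, 1.467], TCP at [0.233, 0.58, 0.248] pointing down, gripper open.
Joint ranges: [-3.12, 3.12], [-0.85, 1.88], [-1.08, 1.24], [-1.95, 2.15], [-1.57, 1.53], [-3.14, 3.14]. Speed limits (rad/s): [2.57, 2.57, 3.14, 3.14, 3.14, 3.14].

## Interface

Orientations are given as a unit quaternion [x, y, z, w].
In Python, from bench import bot gives the robot as it stands.
- The arm moves only by the tool apply_moves, never from a script. Its argument "commands" is text: rows parted by semicolons, each of 5 numbers parted by spaces: the closure in counts, from 0 (fully open) to 255 (shut), then the shift along the world's x, y, z in m, then the turn about the world's z in rad. A call has 1 to 12 rows; each row is the pose to reach, as a shift and turn from the pose commanded when the call began; what a row does not reach only later rows make up. A row lasts 1/12 s, in which the tool goes at most 41.7 mm and 7.16 degrees, less where a joint would pass 70% of its speed; a pose out of reach is approached as far as the arm can. A call with a gripper value outside its range is refused whole. The fingers move at their own pace and stop on an object; "squeeze" is the grip in N (left out, the last holds). Time passes only in rows, so rows that repeat a pose let the fingers close. It gives the time, the measured TCP pose, the force, the opening and the grip force at its end, in the units of the state.
- bot.read_state(): the state, without advancing time (a new reading comes with each control period).
- bot.capture(name): name is "scene" or "side" or "wrist"; returns a dict with "pixels" (384x512x3 uint8, blue, green, red), "range_z" (384x512 float32, m along the optical axis (not along the pixel's ray), 0 where there is no reading), "intrinsics" (3x3 intrinsics, pixels), "xyz" and "attitude" of the camera in the world; the wrist camera has in their place "hand_eye" (4x4, takes a point from camera to tool coordinates, whose origin is the TCP and whose axes are the flange's). Camera axes: x right, y down, z forward; pixel columns grow to the right and rows downward; lengths in m; the calibration is good to about 2 mm. A picture is of the moment at which its call begins: read the wrist's pose just before it.
- bot.finish_job(): hands the job in; it is judged then, once.
Trained networks look in the newest picture that a camera, given by its name, has taken for a name from the list of things; names that differ only in an ending like _2 or _b are one class to them, and where a whole thing is asked for, a point or a joint stands for the part that bears it (a point fixed in the world has none). Each returns a list of dicts, best first, with "score" (0 to 1); they miss things now and then, are a little off and sometimes report something else, mostly with a low value. They report only what shows in the picture. A call takes as long as a camera call. They do not tell look-alikes from the thing itself.
- bot.search_frame(thing, camera): "rect" ([left, top, right, bottom] in pixels, round what is visible of it).
The state is a dict: "time": time; "qpos": joint angles; "joint_vel": joint speeds; "joint_torque": joint torques, N m; "tcp_pos": TCP position; "eef_rot": TCP orientation; "contact_force": force on the tool from outside, world axes, zero at the start; "torque": the same for the moment, N m; "finger_gap": finger opening in m; "gripper_force": force on a finger pad.
Only numpy, scipy, OpenCV 4.12 (cv2) and the standard library are available. Lean on these libraries where they do the work, as an engineer would, in place of code of your own. Each camera call takes 0.05 s, during which the arm holds its last target. There are 200 camera calls.

## Working session

There is one attempt and no reset: what is moved stays moved. The work goes in short steps, Python scripts to look and compute and a tool call to move; the robot and the scene stay as the last step left them, time stands still between calls to the robot, and variables do not carry over. Pictures are saved under pics/ and viewed, at most 10 in all, crops included, and the job is handed in when it is done.

Besides the shell and the picture viewer there is one more tool, called in YAML: its name, and indented under it one key for each argument. apply_moves: Moves the arm, as the interface text tells. Its arguments: {"type":"object","properties":{"commands":{"type":"string"},"squeeze":{"type":"number"}},"required":["commands"]}

```bash
mkdir -p pics
cat > h.py <<'E'
import numpy as np, cv2
from bench import bot
from scipy.spatial.transform import Rotation as R
def cloud(name):
    s=bot.read_state(); c=bot.capture(name)
    K=np.array(c["intrinsics"]); z=c["range_z"]
    v,u=np.mgrid[:z.shape[0],:z.shape[1]]
    p=np.stack([(u-K[0,2])/K[0,0]*z,(v-K[1,2])/K[1,1]*z,z],-1)
    if "hand_eye" in c:
        T=np.array(c["hand_eye"]); p=p@T[:3,:3].T+T[:3,3]
        p=p@R.from_quat(s["eef_rot"]).as_matrix().T+s["tcp_pos"]
    else:
        A=np.array(c["attitude"]); A=A if A.shape==(3,3) else R.from_quat(A).as_matrix()
        p=p@A.T+np.array(c["xyz"])
    p[z==0]=np.nan
    return c["pixels"],p
E
python3 - <<'E'
from h import *
s=bot.read_state(); print({k:np.round(v,3) for k,v in s.items()})
ims=[]
for n in("scene","side"):
    im,p=cloud(n); np.savez(n+".npz",im=im,p=p); ims.append(im)
    cv2.imwrite(f"pics/{n}0.png",cv2.resize(im,(800,600)))
    for t in("tall_core","short_core","v_stop","start_top"):
        for d in bot.search_frame(t,n)[:4]: print(n,t,np.round(d["rect"]),round(d["score"],2))
E
```

```text
{'time': np.float64(0.0), 'qpos': array([ 1.086,  0.277, -0.028,  1.268,  0.   ,  1.467]), 'joint_vel': array([-0.001,  0.001,  0.001, -0.001, -0.   , -0.   ]), 'joint_torque': array([-1.0000e-03, -4.4551e+01,  2.9520e+01,  1.6000e-02, -0.0000e+00,
        0.0000e+00]), 'tcp_pos': array([0.233, 0.579, 0.247]), 'eef_rot': array([ 0.19 ,  0.982, -0.001, -0.   ]), 'contact_force': array([ 0.478, -0.117, -0.696]), 'torque': array([-0.023, -0.006, -0.021]), 'gripper_force': np.float64(0.0), 'finger_gap': np.float64(0.085)}
scene tall_core [243.  91. 258. 138.] 0.95
scene tall_core [258. 108. 270. 156.] 0.87
scene tall_core [227. 110. 244. 161.] 0.59
scene short_core [198. 170. 215. 197.] 0.89
scene v_stop [265. 203. 324. 260.] 0.82
scene start_top [340. 215. 348. 228.] 0.58
scene start_top [274. 260. 320. 320.] 0.38
side tall_core [311. 123. 330. 179.] 0.88
side tall_core [324. 102. 335. 162.] 0.75
side tall_core [283. 110. 299. 167.] 0.57
side short_core [229. 138. 243. 172.] 0.67
side v_stop [229. 224. 281. 286.] 0.89
side start_top [289. 277. 300. 296.] 0.65
```

View pics/scene0.png

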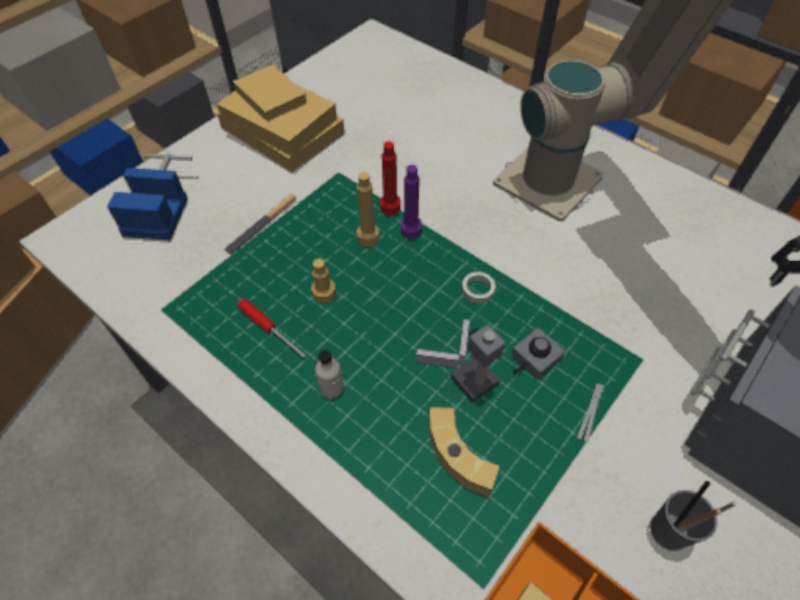

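View pics/side0.png

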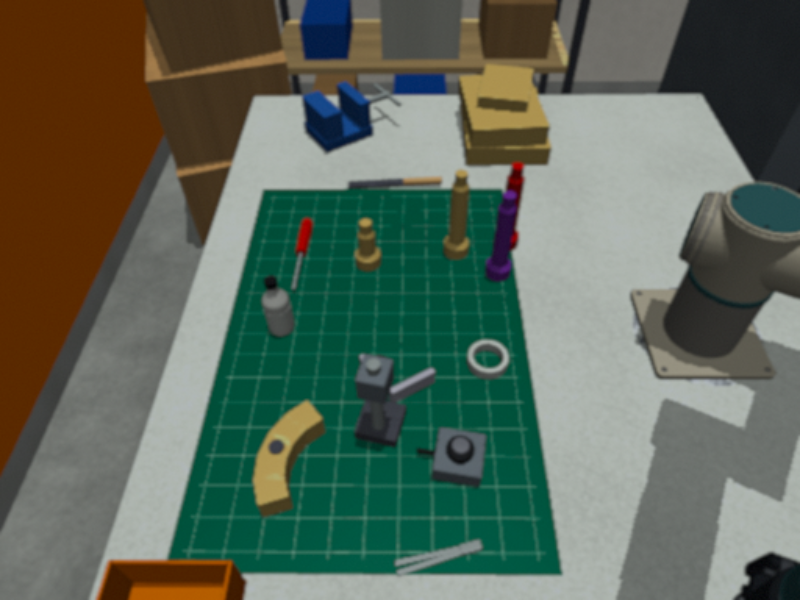

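The tan tall core is at scene (367,210) and side (457,215). Its look-alikes are red at scene (390,180), purple at scene (411,200), and the short tan core at scene (322,282). The V-stop corner is at scene (460,358), and the button is at scene (540,346).

```bash
cat > m.py <<'E'
from h import *
from scipy.optimize import least_squares
def circ(q,r):
    f=least_squares(lambda c:np.hypot(*(q-c).T)-r,q.mean(0)+0,loss="soft_l1",f_scale=.002); return f.x,np.abs(f.fun).mean(),len(q)
D={n:np.load(n+".npz") for n in("scene","side")}
def pts(n,rect):
    l,t,r,b=[int(x) for x in rect]; return D[n]["p"][t:b,l:r].reshape(-1,3),D[n]["im"][t:b,l:r].reshape(-1,3)
if __name__=="__main__":
    S=512/800
    for n,items in {"scene":dict(tall=(350,170,383,250),red=(378,140,402,218),purple=(398,165,425,240),short=(308,258,337,303),bottle=(312,348,346,400),tape=(460,270,500,303),vst=(414,316,470,370),box=(510,325,567,380),btn=(526,332,554,362)),
     "side":dict(tall=(440,170,473,262),red=(506,162,526,250),purple=(485,190,515,282),short=(352,217,384,272),bottle=(260,275,297,338),tape=(464,337,513,380),vst=(355,365,438,445),box=(432,428,490,485),btn=(442,432,478,466))}.items():
        for k,r in items.items():
            p,c=pts(n,np.array(r)*S); g=(p[:,2]>.006); q=p[g]
            z=q[:,2]; print(n,k,len(q),"zmax %.3f"%np.nanpercentile(z,99),"med",np.round(np.nanmedian(q,0),3),"lo",np.round(np.nanpercentile(q,3,0),3),"hi",np.round(np.nanpercentile(q,97,0),3),end=" ")
            if k in("tall","short","red","purple"):
                m=(z>.008)&(z<.024); c0=np.nanmedian(q[:,:2],0); m&=np.hypot(*(q[:,:2]-c0).T)<.06
                if m.sum()>5: print("foot",circ(q[m][:,:2],.026),end=" ")
                m=(z>.045)&(z<.09); 
                if m.sum()>5: print("stem",circ(q[m][:,:2],.017),end="")
            print()
E
python3 m.py
```

```text
scene tall 487 zmax 0.200 med [ 0.45  -0.211  0.099] lo [ 0.349 -0.254  0.011] hi [ 0.464 -0.198  0.198] foot (array([ 0.43956639, -0.2219825 ]), np.float64(0.0014734053883016776), 40) stem (array([ 0.43946648, -0.22098053]), np.float64(0.0024720663948235924), 76)
scene red 452 zmax 0.201 med [ 0.344 -0.234  0.105] lo [ 0.324 -0.254  0.012] hi [ 0.357 -0.221  0.199] foot (array([ 0.33259473, -0.24510872]), np.float64(0.001523449404762035), 43) stem (array([ 0.33304015, -0.24407886]), np.float64(0.001248940827984013), 79)
scene purple 485 zmax 0.201 med [ 0.369 -0.149  0.095] lo [ 0.333 -0.219  0.012] hi [ 0.382 -0.135  0.199] foot (array([ 0.35757287, -0.15831934]), np.float64(0.001212055098495434), 41) stem (array([ 0.35713462, -0.15807465]), np.float64(0.0012698664919728233), 84)
scene short 301 zmax 0.110 med [ 0.63  -0.177  0.049] lo [ 0.606 -0.199  0.009] hi [ 0.648 -0.162  0.109] foot (array([ 0.62229979, -0.1879804 ]), np.float64(0.0010915297268949953), 41) stem (array([ 0.62136498, -0.18805894]), np.float64(0.0016319517105883908), 98)
scene bottle 396 zmax 0.131 med [ 0.786 -
[... 1288 characters left out ...]
] lo [ 0.6   -0.239  0.007] hi [ 0.647 -0.162  0.113] foot (array([ 0.62265411, -0.18761864]), np.float64(0.0012480149954274906), 57) stem (array([ 0.62315897, -0.18821751]), np.float64(0.0015029654662911732), 130)
side bottle 566 zmax 0.133 med [ 0.772 -0.002  0.072] lo [ 0.754 -0.111  0.01 ] hi [0.796 0.009 0.132] 
side tape 352 zmax 0.027 med [0.398 0.072 0.022] lo [0.365 0.035 0.007] hi [0.43  0.102 0.027] 
side vst 1559 zmax 0.192 med [0.576 0.209 0.033] lo [0.505 0.114 0.009] hi [0.614 0.23  0.183] 
side box 1049 zmax 0.061 med [0.461 0.27  0.037] lo [0.423 0.224 0.012] hi [0.496 0.299 0.059] 
side btn 501 zmax 0.061 med [0.461 0.261 0.043] lo [0.433 0.225 0.034] hi [0.485 0.28  0.06 ]
```

```bash
cat > v.py <<'E'
from m import *
from scipy.optimize import minimize
def fit(q,x0=(.55,.12,1.1)):
    def loss(x):
        c,s=np.cos(x[2]),np.sin(x[2]); d=(q-x[:2])@np.array([[c,-s],[s,c]])-[.037,0]
        best=np.full(len(q),1.)
        for sg in(1,-1):
            a=(-d[:,0]+sg*d[:,1])/2**.5; n=(d[:,0]+sg*d[:,1])/2**.5   # along wall, outward
            best=np.minimum(best,np.hypot(np.maximum(abs(a-.0425)-.0425,0),(n-.006)))  # to mid-plane
        return np.minimum(best,.015).mean()
    return min((minimize(loss,[x0[0]+dx,x0[1]+dy,x0[2]+t],method="Nelder-Mead",options=dict(maxiter=4000,xatol=1e-5,fatol=1e-8)) for t in(-.5,-.2,.1,.4,.7) for dx in(-.02,.02) for dy in(-.02,.02)),key=lambda r:r.fun)
if __name__=="__main__":
    allq=[]
    for n in("scene","side"):
        p=D[n]["p"].reshape(-1,3); im=D[n]["im"].reshape(-1,3).astype(int)
        m=(p[:,2]>.030)&(p[:,2]<.042)&(p[:,0]>.48)&(p[:,0]<.66)&(p[:,1]>.06)&(p[:,1]<.21)
        m&=im.max(1)>90
        q=p[m][:,:2]; allq.append(q); r=fit(q); print(n,len(q),r.x,r.fun)
    q=np.vstack(allq); r=fit(q); print(len(q),r.x,r.fun)
    I=np.zeros((500,500,3),np.uint8)  # 2.5 px/mm: x right .48.., y down .04..
    for a,col in zip(allq,((0,255,0),(0,160,255))):
        for x,y in a: cv2.circle(I,(int((x-.46)*2400),int((y-.04)*2400)),2,col,-1)
    x=r.x;c,s=np.cos(x[2]),np.sin(x[2])
    for a in((0,0),(.037,0),(-.023,.06),(-.023,-.06)):
        w=x[:2]+np.array([[c,-s],[s,c]])@a; cv2.circle(I,(int((w[0]-.46)*2400),int((w[1]-.04)*2400)),5,(0,0,255),-1); print(a,w)
    cv2.imwrite("pics/v.png",I)
    for n in("scene","side"):
        p=D[n]["p"].reshape(-1,3); m=(p[:,2]>.048)&(p[:,2]<.065)&(abs(p[:,0]-.461)<.04)&(abs(p[:,1]-.261)<.04); q=p[m]
        t=q[q[:,2]>q[:,2].max()-.006]; print("btn",len(q),q.mean(0),circ(q[:,:2],.014),"top",t.mean(0),t.min(0),t.max(0))
E
python3 v.py
```

```text
scene 170 [0.56190475 0.10749511 1.32673217] 0.0029601160230271393
side 151 [0.56402744 0.10982788 1.32367177] 0.003220716671558478
321 [0.56168504 0.10835416 1.33218797] 0.00312081578535566
(0, 0) [0.56168504 0.10835416]
(0.037, 0) [0.57043001 0.14430587]
(-0.023, 0.06) [0.4979489  0.10018684]
(-0.023, -0.06) [0.61454904 0.07182476]
btn 72 [0.46000694 0.25896398 0.05473753] (array([0.45750051, 0.25787866]), np.float64(0.004169698106810809), 72) top [0.46007807 0.25852982 0.05663598] [0.44478919 0.24617172 0.0539241 ] [0.47363206 0.27074089 0.05985716]
btn 188 [0.45817142 0.26086796 0.05416061] (array([0.45761742, 0.25837412]), np.float64(0.00421430638356696), 188) top [0.45808266 0.25852672 0.05876505] [0.44622623 0.24690173 0.05672363] [0.47040739 0.27145476 0.06265898]
```

View pics/v.png

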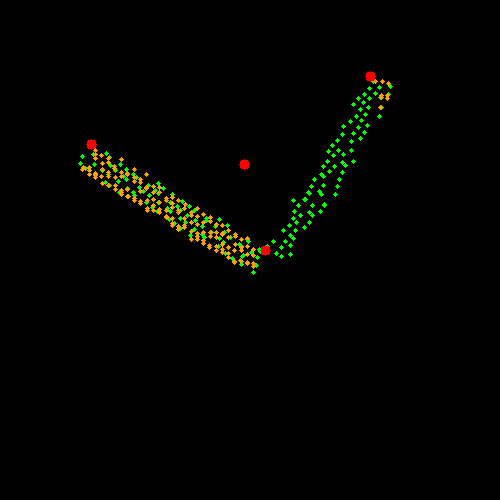

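apply_moves:
  commands: "0 0.21 -0.38 0.1 0;0 0.21 -0.38 0.1 0;0 0.21 -0.38 0.1 0;0 0.21 -0.38 0.1 0;0 0.21 -0.38 0.1 0;0 0.21 -0.38 0.1 0;0 0.21 -0.38 0.1 0;0 0.21 -0.38 0.1 0;0 0.21 -0.38 0.1 0;0 0.21 -0.38 0.1 0;0 0.21 -0.38 0.1 0;0 0.21 -0.38 0.1 0"

```text
time: 1.5
tcp_pos: [0.4459, 0.1963, 0.3502]
eef_rot: [0.193, 0.981, 0.0, 0.002]
contact_force: [0.7, 0.7, 0.1]
finger_gap: 0.0853
gripper_force: 0.0
```

apply_moves:
  commands: "0 0.0 -0.48 0 0;0 0.0 -0.48 0 0;0 0.0 -0.48 0 0;0 0.0 -0.48 0 0;0 0.0 -0.48 0 0;0 0.0 -0.48 0 0;0 0.0 -0.48 0 0;0 0.0 -0.48 0 0;0 0.0 -0.48 0 0;0 0.0 -0.48 0 0;0 0.0 -0.48 0 0;0 0.0 -0.48 0 0"

```text
time: 2.5
tcp_pos: [0.4427, -0.2838, 0.348]
eef_rot: [0.191, 0.982, -0.001, 0.0]
contact_force: [0.2, 0.5, 0.2]
finger_gap: 0.0854
gripper_force: 0.0
```

Run:
```python
from h import *
s=bot.read_state(); t=s["tcp_pos"]; print(t,s["qpos"])
ims=[]
for n in("scene","side"):
    im,p=cloud(n); np.savez(n+"1.npz",im=im,p=p); ims.append(cv2.resize(im[:240,130:390],(400,370)))
    q=p.reshape(-1,3); q=q[np.isfinite(q).all(1)]
    u=t[:2]/np.hypot(*t[:2]); d=q[:,:2]-t[:2]; rad=d@u; lat=d@np.array([-u[1],u[0]])
    h=q[:,2]-t[2]
    m=(abs(lat)<.1)&(q[:,2]>.22)
    for a in np.arange(-.3,.12,.03):
        k=m&(rad>a)&(rad<a+.03)
        if k.sum()>3: print(n,"rad %.2f"%a,"h rel tcp min %.3f p5 %.3f"%(h[k].min(),np.percentile(h[k],5)),k.sum())
    ty=np.array([.373,.928]); 
    for a in np.arange(-.02,.14,.01):
        k=(h>a)&(h<a+.01)&(np.hypot(*d.T)<.12)&(q[:,2]>.2)
        e=d[k]@ty; f=d[k]@[ .928,-.373]
        if k.sum()>3: print(n,"h %.2f"%a,"y",e.min().round(3),e.max().round(3),"x",f.min().round(3),f.max().round(3),k.sum())
cv2.imwrite("pics/arm.png",np.hstack(ims))
```

```text
[ 0.44272375 -0.28384006  0.3480182 ] [-6.92530488e-01  6.22061204e-02 -7.43115371e-02  1.43306864e+00
 -1.01882418e-03 -3.07938141e-01]
scene rad -0.06 h rel tcp min 0.116 p5 0.120 30
scene rad -0.03 h rel tcp min -0.007 p5 0.021 659
scene rad -0.00 h rel tcp min -0.005 p5 0.014 824
scene rad 0.03 h rel tcp min 0.110 p5 0.117 150
scene h -0.01 y -0.044 0.049 x -0.005 0.011 11
scene h 0.00 y -0.048 0.057 x -0.006 0.013 37
scene h 0.01 y -0.052 0.059 x -0.009 0.014 40
scene h 0.02 y -0.051 0.06 x -0.009 0.012 38
scene h 0.03 y -0.05 0.053 x 0.002 0.014 17
scene h 0.04 y -0.07 0.076 x -0.01 0.016 49
scene h 0.05 y -0.069 0.077 x -0.009 0.019 60
scene h 0.06 y -0.039 0.076 x -0.01 0.02 58
scene h 0.07 y -0.02 0.072 x -0.015 0.021 63
scene h 0.08 y -0.019 0.073 x -0.017 0.022 86
scene h 0.09 y 0.009 0.07 x -0.01 0.02 92
scene h 0.10 y 0.027 0.064 x -0.007 0.013 28
scene h 0.11 y -0.002 0.04 x -0.029 0.039 75
scene h 0.12 y -0.01 0.04 x -0.033 0.039 94
scene h 0.13 y -0.003 0.039 x -0.026 0.039 94
side rad -0.06 h rel tcp min 0.113 p5 0.116 83
side rad -0.03 h rel tcp min -0.002 p5 0.017 857
side rad -0.00 h rel tcp min -0.001 p5 0.004 302
side rad 0.03 h rel tcp min 0.116 p5 0.117 4
side h -0.01 y -0.046 0.049 x -0.002 0.012 7
side h 0.00 y -0.048 0.055 x -0.009 0.013 46
side h 0.01 y -0.052 0.057 x -0.008 0.013 54
side h 0.02 y -0.053 0.058 x -0.008 0.013 56
side h 0.03 y -0.05 0.059 x -0.009 0.013 37
side h 0.04 y -0.074 0.074 x -0.011 0.014 46
side h 0.05 y -0.074 0.075 x -0.014 0.014 82
side h 0.06 y -0.071 0.073 x -0.015 0.015 81
side h 0.07 y -0.069 0.073 x -0.016 0.016 96
side h 0.08 y -0.034 0.072 x -0.017 0.023 97
side h 0.09 y -0.015 0.07 x -0.017 0.022 118
side h 0.10 y 0.012 0.069 x -0.009 0.014 66
side h 0.11 y -0.01 0.039 x -0.034 0.038 86
side h 0.12 y -0.006 0.041 x -0.035 0.039 126
side h 0.13 y -0.002 0.039 x -0.035 0.034 131
```

View pics/arm.png

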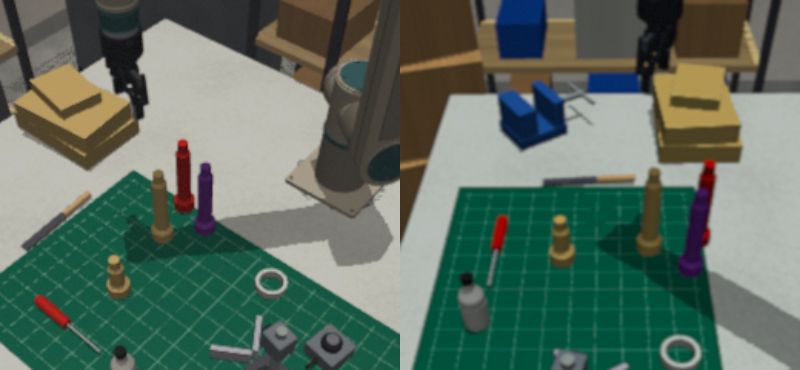

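The image shows the open gripper above the cores. Its knuckles stick out wider than the fingertips, so I need the cross-sections before I choose which part of the finger pushes.

Run:
```python
from h import *
s=bot.read_state(); t=np.array(s["tcp_pos"]); M=R.from_quat(s["eef_rot"]).as_matrix()
c=bot.capture("wrist"); print(np.round(c["hand_eye"],3))
q=np.vstack([np.load(n+"1.npz")["p"].reshape(-1,3) for n in("scene","side")]); q=(q-t)@M
q=q[np.isfinite(q).all(1)&(np.hypot(q[:,0],q[:,1])<.12)]
for a,b in((-.025,0.0),(0,.02),(.02,.036),(.038,.055),(.055,.08),(.08,.1),(.105,.13),(.13,.2)):
    k=q[(-q[:,2]>a)&(-q[:,2]<b)]
    print(a,b,"|", " ".join(f"y{y*1000:.0f}:{(k[abs(k[:,1]-y)<.005][:,0].min()*1000):.0f}..{(k[abs(k[:,1]-y)<.005][:,0].max()*1000):.0f}" for y in np.arange(-.08,.081,.01) if (abs(k[:,1]-y)<.005).sum()>1))
```

```text
[[ 0.001 -0.948 -0.319  0.081]
 [ 1.     0.001  0.001 -0.   ]
 [-0.    -0.319  0.948 -0.125]
 [ 0.     0.     0.     1.   ]]
-0.025 0.0 | y-50:-13..-1 y-40:-11..5 y50:-10..4
0 0.02 | y-50:-14..8 y-40:-13..8 y40:-13..7 y50:-14..9 y60:-9..4
0.02 0.036 | y-50:-14..8 y-40:-12..7 y40:-13..8 y50:-14..9 y60:-9..5
0.038 0.055 | y-70:-15..9 y-60:-14..-9 y-50:-15..11 y-40:-15..9 y-30:-19..-9 y30:-17..12 y40:-15..9 y50:-16..10 y60:-12..9 y70:-15..10 y80:-2..2
0.055 0.08 | y-70:-14..9 y-60:-12..10 y-40:-19..14 y-30:-19..15 y-20:-21..14 y-10:-21..15 y10:-21..16 y20:-21..15 y30:-20..14 y40:-20..14 y50:-14..7 y60:-15..10 y70:-16..10
0.08 0.1 | y-20:-21..16 y-10:-22..17 y-0:-14..15 y10:-22..17 y20:-23..17 y30:-14..12 y40:-12..8 y50:-6..8 y60:-15..10 y70:-14..11
0.105 0.13 | y-10:-37..34 y-0:-39..35 y10:-39..34 y20:-36..32 y30:-31..24 y40:-18..15
0.13 0.2 | y-10:-39..-32 y-0:-40..35 y10:-39..34 y20:-36..32 y30:-28..25 y40:-17..11
```

apply_moves:
  commands: "0 0.022 -0.03 0 0.4;0 0.022 -0.03 0 0.8;0 0.022 -0.03 0 1.2;0 0.022 -0.03 0 1.6;0 0.022 -0.03 0 1.6;0 0.022 -0.03 0 1.6;0 0.022 -0.03 0 1.6;0 0.022 -0.03 0 1.6;0 0.022 -0.03 0 1.6;0 0.022 -0.03 0 1.6;0 0.022 -0.03 0 1.6;0 0.022 -0.03 0 1.6"

```text
time: 3.65
tcp_pos: [0.4651, -0.3079, 0.3485]
eef_rot: [-0.534, 0.845, 0.0, 0.0]
contact_force: [-0.4, 0.3, -0.3]
finger_gap: 0.0856
gripper_force: 0.0
```

apply_moves:
  commands: "0 0 0 -0.04 0.17;0 0 0 -0.08 0.17;0 0 0 -0.12 0.17;0 0 0 -0.15 0.17;0 0 0 -0.15 0.17;0 0 0 -0.15 0.17;0 0 0 -0.15 0.17"

```text
time: 4.23
tcp_pos: [0.4661, -0.3099, 0.2005]
eef_rot: [-0.601, 0.799, -0.001, 0.0]
contact_force: [0.1, -0.2, 0.8]
finger_gap: 0.0857
gripper_force: 0.0
```

Run:
```python
from h import *
s=bot.read_state(); t=np.array(s["tcp_pos"]); M=R.from_quat(s["eef_rot"]).as_matrix(); print(t,"x ang",np.arctan2(M[1,0],M[0,0]),s["qpos"])
Q=[];ims=[]
for n in("scene","side"):
    im,p=cloud(n); Q.append(p.reshape(-1,3)); ims.append(cv2.resize(im[:240,130:390],(400,370)))
q=np.vstack(Q); q=q[np.isfinite(q).all(1)]
u=t[:2]/np.hypot(*t[:2]); d=q[:,:2]-t[:2]; rad=d@u; lat=d@np.array([-u[1],u[0]]); h=q[:,2]-t[2]
for a in np.arange(-.36,.1,.03):
    k=(abs(lat)<.08)&(q[:,2]>.215)&(rad>a)&(rad<a+.03)
    if k.sum()>3: print("rad %.2f"%a,"h min %.3f"%h[k].min(),k.sum())
cv2.imwrite("pics/arm2.png",np.hstack(ims))
```

```text
[ 0.46612745 -0.30993667  0.20049783] x ang -1.8521667846028387 [-7.02354846e-01  1.89849458e-01 -2.40058035e-01  1.13801538e+00
  1.62118665e-04 -1.99178186e+00]
rad -0.09 h min 0.040 142
rad -0.06 h min 0.015 1131
rad -0.03 h min 0.054 1924
rad 0.00 h min 0.054 1690
rad 0.03 h min 0.015 858
rad 0.06 h min 0.042 141
```

View pics/arm2.png

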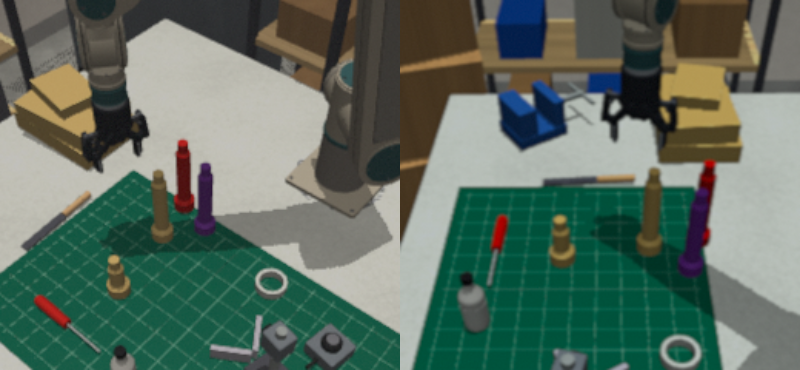

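apply_moves:
  commands: "0 0 0 -0.04 -0.072;0 0 0 -0.08 -0.072;0 0 0 -0.12 -0.072;0 0 0 -0.15 -0.072;0 0 0 -0.17 -0.072;0 0 0 -0.18 -0.072;0 0 0 -0.188 -0.072;0 0 0 -0.188 -0.072;0 0 0 -0.188 -0.072"

```text
time: 5.08
tcp_pos: [0.4663, -0.3111, 0.0119]
eef_rot: [-0.571, 0.821, -0.001, 0.0]
contact_force: [-0.7, -0.7, 0.4]
finger_gap: 0.0851
gripper_force: 0.0
```

```bash
cat > st.py <<'E'
from h import *
from m import circ
import sys
def core(p,im,guess,rad=.05):
    q=p.reshape(-1,3); c=im.reshape(-1,3).astype(int)
    tan=(c[:,2]>c[:,0]*1.25)&(c[:,1]>c[:,0]*1.08)&(c[:,2]<c[:,1]*1.7)
    m=tan&(np.hypot(*(q[:,:2]-guess).T)<rad); out=[]
    for a,b,r in((.008,.024,.026),(.045,.09,.017),(.1,.16,.017)):
        k=m&(q[:,2]>a)&(q[:,2]<b); out.append(np.r_[circ(q[k][:,:2],r)] if 0 else (circ(q[k][:,:2],r) if k.sum()>8 else None))
    return out
if __name__=="__main__":
    g=np.array([float(x) for x in sys.argv[1:3]])
    s=bot.read_state(); t=np.array(s["tcp_pos"]); M=R.from_quat(s["eef_rot"]).as_matrix()
    print("t",round(float(s["time"]),2),"tcp",t.round(4),"push ang",round(np.arctan2(-M[1,0],-M[0,0]),3),"F",np.round(s["contact_force"],1))
    for n in("scene","side"):
        im,p=cloud(n); np.savez(n+"_l.npz",im=im,p=p)
        for o,l in zip(core(p,im,g),("foot","stem","high")):
            if o: 
                w=M.T@np.r_[o[0]-t[:2],0]; print(n,l,o[0].round(4),"res %.4f n %d"%o[1:],"in tool",w[:2].round(4))
E
python3 st.py .44 -.222
```

```text
t 5.08 tcp [ 0.4663 -0.3111  0.0119] push ang 1.216 F [-0.7 -0.7  0.4]
scene foot [ 0.4397 -0.2217] res 0.0008 n 41 in tool [-0.0746  0.056 ]
scene stem [ 0.4397 -0.2209] res 0.0013 n 76 in tool [-0.0754  0.0562]
scene high [ 0.4399 -0.2214] res 0.0012 n 117 in tool [-0.075   0.0558]
side foot [ 0.4403 -0.2221] res 0.0009 n 54 in tool [-0.0745  0.0552]
side stem [ 0.4402 -0.2218] res 0.0011 n 108 in tool [-0.0748  0.0555]
side high [ 0.4399 -0.2216] res 0.0011 n 163 in tool [-0.0748  0.0558]
```

apply_moves:
  commands: "0 -0.002 0.010 0 0;0 0.001 0.018 0 0;0 0.004 0.026 0 0;0 0.006 0.031 0 0;0 0.007 0.034 0 0;0 0.008 0.037 0 0;0 0.009 0.040 0 0;0 0.010 0.043 0 0;0 0.011 0.045 0 0;0 0.011 0.045 0 0"

```text
time: 6.02
tcp_pos: [0.4761, -0.2648, 0.0104]
eef_rot: [-0.571, 0.821, -0.0, 0.0]
contact_force: [0.2, -0.6, 0.1]
finger_gap: 0.0856
gripper_force: 0.1
```

```bash
python3 st.py .442 -.215
```

```text
t 6.02 tcp [ 0.4761 -0.2648  0.0104] push ang 1.216 F [ 0.2 -0.6  0.1]
scene foot [ 0.4421 -0.2138] res 0.0015 n 42 in tool [-0.0361  0.0496]
scene stem [ 0.4421 -0.2133] res 0.0014 n 79 in tool [-0.0365  0.0498]
scene high [ 0.4421 -0.2128] res 0.0012 n 120 in tool [-0.037   0.0499]
side foot [ 0.4487 -0.1684] res 0.0068 n 60 in tool [-0.0809  0.0592]
side stem [ 0.4425 -0.2137] res 0.0020 n 120 in tool [-0.0362  0.0492]
side high [ 0.4429 -0.2138] res 0.0020 n 189 in tool [-0.0363  0.0489]
```

apply_moves:
  commands: "0 0.001 0.003 0 0;0 0.003 0.009 0 0;0 0.006 0.016 0 0;0 0.009 0.024 0 0;0 0.012 0.033 0 0;0 0.015 0.041 0 0;0 0.018 0.049 0 0;0 0.021 0.058 0 0;0 0.024 0.066 0 0;0 0.027 0.073 0 0;0 0.029 0.078 0 0;0 0.030 0.080 0 0"

```text
time: 7.12
tcp_pos: [0.5062, -0.1841, 0.0103]
eef_rot: [-0.572, 0.82, 0.0, 0.0]
contact_force: [-0.4, -0.8, -0.2]
finger_gap: 0.0854
gripper_force: 0.5
```

```bash
python3 st.py .472 -.133
```

```text
t 7.12 tcp [ 0.5062 -0.1841  0.0103] push ang 1.217 F [-0.4 -0.8 -0.2]
scene foot [ 0.46   -0.1329] res 0.0014 n 42 in tool [-0.0321  0.0611]
scene stem [ 0.4602 -0.1319] res 0.0012 n 84 in tool [-0.033   0.0613]
scene high [ 0.4603 -0.1322] res 0.0009 n 118 in tool [-0.0328  0.061 ]
side foot [ 0.4612 -0.1326] res 0.0010 n 56 in tool [-0.0327  0.0601]
side stem [ 0.4605 -0.1329] res 0.0018 n 119 in tool [-0.0322  0.0607]
side high [ 0.4609 -0.1327] res 0.0022 n 188 in tool [-0.0326  0.0603]
```

apply_moves:
  commands: "0 -0.006 -0.016 0 -0.046;0 -0.014 -0.015 0 -0.046;0 -0.0226 -0.0094 0 -0.046;0 -0.0226 -0.0094 0 -0.046;0 -0.0226 -0.0094 0 -0.046"

```text
time: 7.63
tcp_pos: [0.4818, -0.1934, 0.0099]
eef_rot: [-0.552, 0.834, 0.001, -0.0]
contact_force: [0.5, -0.6, -0.7]
finger_gap: 0.0855
gripper_force: 0.0
```

```bash
python3 st.py .4605 -.1327 | grep -v foot
python3 - <<'E'
from h import *
s=bot.read_state(); im,p=cloud("wrist"); cv2.imwrite("pics/w1.png",im)
E
```

```text
t 7.63 tcp [ 0.4818 -0.1934  0.0099] push ang 1.17 F [ 0.5 -0.6 -0.7]
scene stem [ 0.4606 -0.1317] res 0.0015 n 87 in tool [-0.0485  0.0436]
scene high [ 0.4606 -0.132 ] res 0.0011 n 122 in tool [-0.0483  0.0434]
side stem [ 0.4603 -0.1327] res 0.0026 n 131 in tool [-0.0475  0.0435]
side high [ 0.4607 -0.1328] res 0.0022 n 189 in tool [-0.0476  0.043 ]
```

View pics/w1.png

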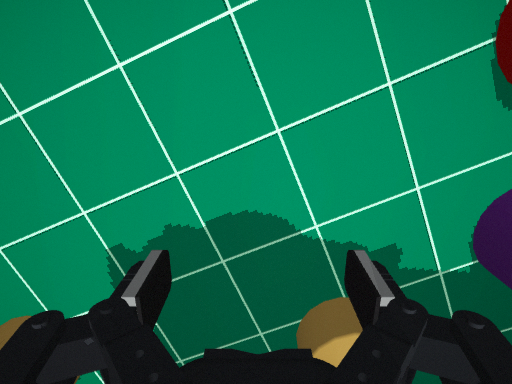

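The wrist view shows the tan foot at (335,330), just ahead of the right-hand fingertip at (365,280). The core is clear of the palm.

apply_moves:
  commands: "0 0.004 0.002 0 0;0 0.006 0.008 0 0;0 0.008 0.013 0 0;0 0.011 0.019 0 0;0 0.014 0.026 0 0;0 0.017 0.034 0 0;0 0.0205 0.042 0 0;0 0.0235 0.050 0 0;0 0.027 0.058 0 0;0 0.030 0.065 0 0;0 0.0325 0.0705 0 0;0 0.0336 0.0731 0 0"

```text
time: 8.78
tcp_pos: [0.5173, -0.1204, 0.0103]
eef_rot: [-0.553, 0.833, 0.0, 0.0]
contact_force: [-0.9, -1.3, 1.3]
finger_gap: 0.0853
gripper_force: 0.8
```

```bash
python3 st.py .488 -.068
```

```text
t 8.78 tcp [ 0.5173 -0.1204  0.0103] push ang 1.171 F [-0.9 -1.3  1.3]
scene foot [ 0.4806 -0.0671] res 0.0011 n 46 in tool [-0.0348  0.0545]
scene stem [ 0.4806 -0.0668] res 0.0009 n 84 in tool [-0.0351  0.0546]
scene high [ 0.4807 -0.0667] res 0.0010 n 129 in tool [-0.0352  0.0546]
side foot [ 0.4813 -0.0668] res 0.0008 n 58 in tool [-0.0353  0.054 ]
side stem [ 0.4807 -0.0671] res 0.0023 n 135 in tool [-0.0348  0.0544]
side high [ 0.4813 -0.0672] res 0.0026 n 205 in tool [-0.035   0.0538]
```

apply_moves:
  commands: "0 -0.008 -0.016 0 -0.121;0 -0.016 -0.013 0 -0.121;0 -0.022 -0.008 0 -0.121;0 -0.022 -0.008 0 -0.121;0 -0.022 -0.008 0 -0.121"

```text
time: 9.3
tcp_pos: [0.4939, -0.1285, 0.01]
eef_rot: [-0.501, 0.865, 0.001, -0.0]
contact_force: [0.8, -0.7, 0.9]
finger_gap: 0.0856
gripper_force: 0.0
```

apply_moves:
  commands: "0 0.0025 0.002 0 0;0 0.0045 0.006 0 0;0 0.007 0.010 0 0;0 0.010 0.0155 0 0;0 0.0135 0.0215 0 0;0 0.0175 0.0285 0 0;0 0.0215 0.0355 0 0;0 0.0255 0.0425 0 0;0 0.029 0.0485 0 0;0 0.0325 0.0545 0 0;0 0.035 0.0585 0 0;0 0.036 0.060 0 0"

```text
time: 10.3
tcp_pos: [0.5313, -0.0685, 0.0103]
eef_rot: [-0.501, 0.865, 0.0, 0.0]
contact_force: [-1.5, -1.1, 2.0]
finger_gap: 0.0854
gripper_force: 1.1
```

```bash
python3 st.py .509 -.014
```

```text
t 10.3 tcp [ 0.5313 -0.0685  0.0103] push ang 1.05 F [-1.5 -1.1  2. ]
scene foot [ 0.5091 -0.0136] res 0.0012 n 47 in tool [-0.0366  0.0466]
scene stem [ 0.5094 -0.014 ] res 0.0009 n 85 in tool [-0.0364  0.0462]
scene high [ 0.5094 -0.0141] res 0.0008 n 127 in tool [-0.0363  0.0461]
side foot [ 0.51   -0.0142] res 0.0009 n 63 in tool [-0.0365  0.0455]
side stem [ 0.5093 -0.0149] res 0.0027 n 130 in tool [-0.0355  0.0458]
side high [ 0.5101 -0.0144] res 0.0011 n 201 in tool [-0.0364  0.0454]
```

apply_moves:
  commands: "0 -0.005 -0.009 0 0;0 -0.008 -0.007 0 0;0 -0.0055 -0.002 0 0;0 -0.003 0.003 0 0;0 0.000 0.008 0 0;0 0.004 0.015 0 0;0 0.0085 0.023 0 0;0 0.0135 0.032 0 0;0 0.0185 0.041 0 0;0 0.0235 0.0495 0 0;0 0.0285 0.058 0 0;0 0.0314 0.0627 0 0"

```text
time: 11.4
tcp_pos: [0.5632, -0.0052, 0.0104]
eef_rot: [-0.501, 0.865, -0.0, 0.0]
contact_force: [0.0, -1.3, 0.3]
finger_gap: 0.0853
gripper_force: 0.5
```

```bash
python3 st.py .545 .046
```

```text
t 11.4 tcp [ 0.5632 -0.0052  0.0104] push ang 1.05 F [ 0.  -1.3  0.3]
scene foot [0.5471 0.0455] res 0.0009 n 47 in tool [-0.036   0.0392]
scene stem [0.547  0.0458] res 0.0017 n 89 in tool [-0.0362  0.0394]
scene high [0.5471 0.046 ] res 0.0008 n 134 in tool [-0.0364  0.0394]
side foot [0.5477 0.0459] res 0.0010 n 63 in tool [-0.0366  0.0388]
side stem [0.5479 0.0459] res 0.0023 n 141 in tool [-0.0367  0.0387]
side high [0.5484 0.0461] res 0.0020 n 215 in tool [-0.0372  0.0384]
```

apply_moves:
  commands: "0 -0.006 -0.012 0 0;0 0.003 -0.012 0 0.12;0 0.015 -0.010 0 0.24;0 0.015 -0.004 0 0.28;0 0.015 -0.004 0 0.28;0 0.015 -0.004 0 0.28"

```text
time: 12.0
tcp_pos: [0.5766, -0.0113, 0.0102]
eef_rot: [-0.616, 0.788, 0.0, -0.0]
contact_force: [-0.1, -0.1, 0.1]
finger_gap: 0.0851
gripper_force: 0.0
```

```bash
python3 st.py .5475 .046
```

```text
t 12.0 tcp [ 0.5766 -0.0113  0.0102] push ang 1.327 F [-0.1 -0.1  0.1]
scene foot [0.5475 0.0462] res 0.0010 n 45 in tool [-0.0488  0.0421]
scene stem [0.5476 0.0464] res 0.0010 n 81 in tool [-0.049  0.042]
scene high [0.5476 0.0468] res 0.0009 n 124 in tool [-0.0493  0.0422]
side foot [0.548  0.0459] res 0.0009 n 61 in tool [-0.0486  0.0415]
side stem [0.5482 0.0458] res 0.0021 n 137 in tool [-0.0486  0.0414]
side high [0.5484 0.0461] res 0.0013 n 210 in tool [-0.0489  0.0412]
```

apply_moves:
  commands: "0 0.0025 0.006 0 0;0 0.0035 0.010 0 0;0 0.0045 0.014 0 0;0 0.006 0.019 0 0;0 0.007 0.025 0 0;0 0.009 0.032 0 0;0 0.011 0.040 0 0;0 0.0125 0.047 0 0;0 0.0145 0.054 0 0;0 0.016 0.060 0 0;0 0.0168 0.064 0 0;0 0.017 0.065 0 0"

```text
time: 13.1
tcp_pos: [0.5945, 0.0553, 0.0103]
eef_rot: [-0.617, 0.787, 0.0, 0.0]
contact_force: [0.4, -0.9, -0.4]
finger_gap: 0.0854
gripper_force: 0.5
```

```bash
python3 st.py .5605 .1
```

```text
t 13.1 tcp [0.5945 0.0553 0.0103] push ang 1.33 F [ 0.4 -0.9 -0.4]
scene foot [0.5617 0.0991] res 0.0009 n 14 in tool [-0.0347  0.0423]
scene stem [0.5625 0.1001] res 0.0008 n 83 in tool [-0.0359  0.0418]
scene high [0.5624 0.1001] res 0.0009 n 129 in tool [-0.0359  0.0418]
side stem [0.5619 0.0988] res 0.0030 n 83 in tool [-0.0345  0.042 ]
side high [0.5634 0.0997] res 0.0010 n 215 in tool [-0.0358  0.0408]
```

apply_moves:
  commands: "0 0.0004 0.0015 0 0;0 0.0007 0.003 0 0;0 0.0011 0.0045 0 0;0 0.0014 0.006 0 0;0 0.0018 0.0072 0 0;0 0.002 0.008 0 0;0 0.002 0.008 0 0"

```text
time: 13.78
tcp_pos: [0.5948, 0.0601, 0.0102]
eef_rot: [-0.617, 0.787, -0.001, -0.003]
contact_force: [-2.9, -7.7, 3.4]
finger_gap: 0.0851
gripper_force: 4.3
```

apply_moves:
  commands: "0 0.0003 0.001 0 0;0 0.0003 0.001 0 0;0 0.0003 0.001 0 0"

```text
time: 14.03
tcp_pos: [0.5946, 0.0603, 0.0102]
eef_rot: [-0.617, 0.787, -0.002, -0.004]
contact_force: [-4.3, -9.6, 4.0]
finger_gap: 0.0855
gripper_force: 5.4
```

```bash
python3 st.py .5645 .109
```

```text
t 14.03 tcp [0.5946 0.0603 0.0102] push ang 1.329 F [-4.3 -9.6  4. ]
scene stem [0.5633 0.1048] res 0.0007 n 83 in tool [-0.0357  0.041 ]
scene high [0.5634 0.1049] res 0.0008 n 127 in tool [-0.0358  0.041 ]
side stem [0.5622 0.1029] res 0.0032 n 75 in tool [-0.0335  0.0416]
side high [0.5639 0.1045] res 0.0012 n 204 in tool [-0.0355  0.0404]
```

apply_moves:
  commands: "0 -0.002 -0.008 0 0;0 -0.004 -0.018 0 0;0 -0.007 -0.03 0 0;0 -0.007 -0.03 0.04 0;0 -0.007 -0.03 0.08 0;0 -0.007 -0.03 0.12 0;0 -0.007 -0.03 0.12 0;0 -0.007 -0.03 0.12 0"

```text
time: 14.8
tcp_pos: [0.5927, 0.0326, 0.1341]
eef_rot: [-0.616, 0.787, -0.002, 0.003]
contact_force: [0.4, -1.1, -0.1]
finger_gap: 0.0851
gripper_force: 0.0
```

```bash
cat > w.py <<'E'
from st import *
from v import fit
im,p=cloud("wrist"); np.savez("wrist_l.npz",im=im,p=p); cv2.imwrite("pics/w2.png",im)
th=1.33; seat=np.array([.563,.106]); a=np.array([np.cos(th),np.sin(th)]); l=np.array([-a[1],a[0]])
for n in("scene","side","wrist"):
    if n!="wrist": i,p=cloud(n)
    q=p.reshape(-1,3); q=q[np.isfinite(q).all(1)]
    d=np.c_[(q[:,:2]-seat)@a,(q[:,:2]-seat)@l]
    for sg in(1,-1):
        A=(-(d[:,0]-.037)+sg*d[:,1])/2**.5; N=(d[:,0]-.037+sg*d[:,1])/2**.5
        top=(q[:,2]>.031)&(q[:,2]<.042)&(A>.02)&(A<.075)&(abs(N-.006)<.014)
        if top.sum()>15:
            k=np.polyfit(A[top],N[top],1); print(n,"left" if sg>0 else "right",top.sum(),"top N pct",np.percentile(N[top],[2,50,98]).round(4),"slope %.3f"%k[0], end=" ")
        inn=(q[:,2]>.006)&(q[:,2]<.028)&(A>.05)&(A<.083)&(abs(N)<.008)
        if inn.sum()>8: print("inner face N",np.percentile(N[inn],[5,50,95]).round(4),inn.sum(),end=" ")
        print()
E
python3 w.py; python3 st.py .563 .105
```

```text
scene left 51 top N pct [-0.0051  0.0072  0.0135] slope 0.065 
scene right 66 top N pct [-0.0063  0.0063  0.0131] slope 0.076 
side left 101 top N pct [-0.0062  0.0087  0.014 ] slope 0.068 

wrist left 101 top N pct [-0.0062  0.0087  0.014 ] slope 0.068 

t 14.95 tcp [0.5883 0.0331 0.1289] push ang 1.329 F [ 0.2  0.2 -0.2]
scene stem [0.5633 0.1048] res 0.0007 n 83 in tool [-0.0637  0.0414]
scene high [0.5633 0.1047] res 0.0008 n 122 in tool [-0.0635  0.0415]
side stem [0.5641 0.1046] res 0.0006 n 65 in tool [-0.0636  0.0406]
side high [0.5639 0.1045] res 0.0007 n 185 in tool [-0.0635  0.0408]
```

View pics/w2.png

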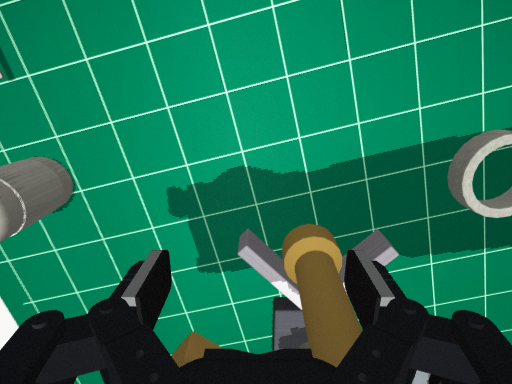

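```bash
cat > w3.py <<'E'
from st import *
from v import fit
W=np.load("wrist_l.npz"); im,p=W["im"],W["p"]
q=p.reshape(-1,3); c=im.reshape(-1,3).astype(int)
g=(np.hypot(*(q[:,:2]-[.563,.106]).T)<.1)&(c.max(1)-c.min(1)<40)
zz=q[g][:,2]; print(np.histogram(zz,np.arange(-.01,.06,.005)))
top=g&(q[:,2]>.029)&(q[:,2]<.039)&(c.max(1)>70); r=fit(q[top][:,:2],(.563,.106,1.1)); print("wrist fit",top.sum(),r.x,r.fun)
k=p; foot=(q[:,2]>.006)&(q[:,2]<.030)&(c[:,2]>c[:,0]*1.25)&(np.hypot(*(q[:,:2]-[.563,.106]).T)<.05); 
print("foot wrist",foot.sum(),circ(q[foot&(q[:,2]<.022)][:,:2],.026), "ztop",np.percentile(q[foot][:,2],97))
x=r.x; a=np.array([np.cos(x[2]),np.sin(x[2])]);l=np.array([-a[1],a[0]])
d=np.c_[(q[top][:,:2]-x[:2])@a,(q[top][:,:2]-x[:2])@l]
for sg in(1,-1):
    A=(-(d[:,0]-.037)+sg*d[:,1])/2**.5; N=(d[:,0]-.037+sg*d[:,1])/2**.5; m=(A>.04)&(A<.084)&(abs(N-.006)<.015)
    print(sg,m.sum(),np.percentile(N[m],[2,10,50,90,98]).round(4),np.polyfit(A[m],N[m],1)[0])
E
python3 w3.py
python3 - <<'E'
import cv2
im=cv2.imread("pics/w2.png")[200:384,190:430]; cv2.imwrite("pics/w2c.png",cv2.resize(im,None,fx=3.2,fy=3.2,interpolation=cv2.INTER_CUBIC))
E
```

```text
(array([   0,   62,  286,  283,  308,  383, 1380,  293, 1350,    0,    0,
          0,    3]), array([-0.01 , -0.005,  0.   ,  0.005,  0.01 ,  0.015,  0.02 ,  0.025,
        0.03 ,  0.035,  0.04 ,  0.045,  0.05 ,  0.055]))
wrist fit 1405 [0.56288798 0.10377892 1.29601552] 0.003049405646514107
foot wrist 1272 (array([0.56266012, 0.1057188 ]), np.float64(0.000313793087448641), 440) ztop 0.02966350433118686
1 280 [0.0021 0.0025 0.0057 0.0121 0.0133] 0.09301999361131207
-1 620 [0.001  0.0017 0.0061 0.0111 0.0125] 0.04129454944278586
```

View pics/w2c.png

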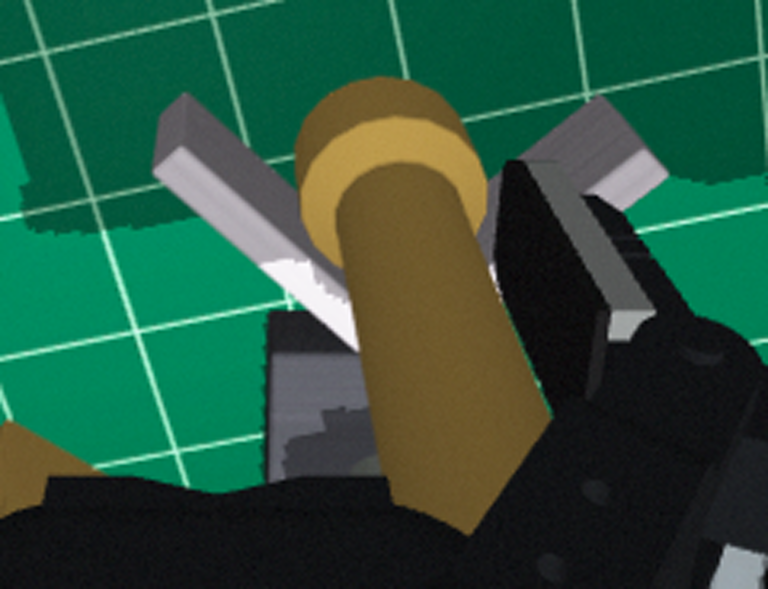

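```bash
cat > w4.py <<'E'
from st import *
W=np.load("wrist_l.npz"); im,p=W["im"],W["p"]
q=p.reshape(-1,3); c=im.reshape(-1,3).astype(int)
core_c=circ(q[(q[:,2]>.006)&(q[:,2]<.022)&(c[:,2]>c[:,0]*1.25)&(np.hypot(*(q[:,:2]-[.563,.106]).T)<.05)][:,:2],.026)[0]
th=1.31; a=np.array([np.cos(th),np.sin(th)]); l=np.array([-a[1],a[0]]); d=np.c_[(q[:,:2]-core_c)@a,(q[:,:2]-core_c)@l]
for sg in(1,-1):
    A=(-d[:,0]+sg*d[:,1])/2**.5; N=(d[:,0]+sg*d[:,1])/2**.5   # relative to core centre
    m=(q[:,2]>.007)&(q[:,2]<.027)&(c.max(1)-c.min(1)<40)&(A>.005)&(A<.062)&(abs(N-.026)<.009)
    if m.sum()<10: print(sg,m.sum()); continue
    x,y=A[m],N[m]
    for _ in range(4):
        k=np.polyfit(x,y,1); e=y-np.polyval(k,x); g=abs(e)<max(.001,1.5*np.median(abs(e))); x,y=x[g],y[g]
    print("left" if sg>0 else "right",m.sum(),len(x),"A",x.min().round(3),x.max().round(3),"N at A=0: %.4f  mid %.4f slope %.3f"%(k[1],np.polyval(k,x.mean()),k[0]),"std",e.std().round(4))
print(core_c)
E
python3 w4.py
```

```text
left 418 399 A 0.008 0.06 N at A=0: 0.0287  mid 0.0279 slope -0.018 std 0.0004
right 496 342 A 0.006 0.056 N at A=0: 0.0255  mid 0.0263 slope 0.028 std 0.0003
[0.56266012 0.1057188 ]
```

apply_moves:
  commands: "0 0 -0.005 0 0.125;0 0 -0.005 0 0.25;0 0 -0.005 0 0.39;0 0 -0.005 0 0.39;0 0.0264 0.019 0 0.39;0 0.0264 0.019 0 0.39;0 0.0264 0.019 -0.03 0.39;0 0.0264 0.019 -0.06 0.39;0 0.0264 0.019 -0.09 0.39;0 0.0264 0.019 -0.11 0.39;0 0.0264 0.019 -0.119 0.39;0 0.0264 0.019 -0.119 0.39"

```text
time: 16.05
tcp_pos: [0.613, 0.0525, 0.008]
eef_rot: [0.757, -0.653, -0.003, 0.002]
contact_force: [-0.1, -0.0, 0.4]
finger_gap: 0.0855
gripper_force: 0.0
```

```bash
python3 st.py .5635 .105
```

```text
t 16.05 tcp [0.613  0.0525 0.008 ] push ang 1.718 F [-0.1 -0.   0.4]
scene stem [0.5632 0.1049] res 0.0009 n 80 in tool [-0.0591  0.0415]
scene high [0.5631 0.1048] res 0.0007 n 118 in tool [-0.0591  0.0416]
side stem [0.5638 0.1043] res 0.0023 n 68 in tool [-0.0584  0.041 ]
side high [0.5639 0.1043] res 0.0024 n 200 in tool [-0.0584  0.0409]
```

apply_moves:
  commands: "0 -0.0005 0.008 0.002 0;0 -0.002 0.015 0.002 0;0 -0.0029 0.020 0.002 0;0 -0.003 0.021 0.002 0;0 -0.0031 0.022 0.002 0;0 -0.0033 0.023 0.002 0;0 -0.0034 0.0235 0.002 0;0 -0.0034 0.024 0.002 0;0 -0.0035 0.0245 0.002 0;0 -0.0036 0.025 0.002 0;0 -0.0036 0.025 0.002 0"

```text
time: 17.07
tcp_pos: [0.6124, 0.0766, 0.0134]
eef_rot: [0.757, -0.653, 0.0, 0.001]
contact_force: [-0.2, -3.2, 1.6]
finger_gap: 0.0853
gripper_force: 1.6
```

```bash
python3 st.py .5625 .106
```

```text
t 17.07 tcp [0.6124 0.0766 0.0134] push ang 1.719 F [-0.2 -3.2  1.6]
scene stem [0.5631 0.1055] res 0.0008 n 84 in tool [-0.0358  0.0445]
scene high [0.563  0.1053] res 0.0009 n 123 in tool [-0.0357  0.0447]
side stem [0.5619 0.1039] res 0.0025 n 64 in tool [-0.0344  0.0459]
side high [0.5636 0.1048] res 0.0015 n 218 in tool [-0.0351  0.0442]
```

Contact has begun, so I'll keep going gently.

apply_moves:
  commands: "0 -0.0002 0.001 -0.002 0;0 -0.0003 0.002 -0.002 0;0 -0.0004 0.0025 -0.002 0;0 -0.0005 0.003 -0.002 0;0 -0.0005 0.003 -0.002 0"

```text
time: 17.58
tcp_pos: [0.6121, 0.0794, 0.0114]
eef_rot: [0.758, -0.653, 0.001, 0.001]
contact_force: [0.4, -6.4, 2.6]
finger_gap: 0.0852
gripper_force: 3.2
```

```bash
python3 st.py .5625 .106
```

```text
t 17.58 tcp [0.6121 0.0794 0.0114] push ang 1.719 F [ 0.4 -6.4  2.6]
scene stem [0.5616 0.108 ] res 0.0008 n 83 in tool [-0.0357  0.0458]
scene high [0.5616 0.1077] res 0.0013 n 128 in tool [-0.0354  0.0458]
side stem [0.5609 0.1062] res 0.0030 n 76 in tool [-0.0341  0.0468]
side high [0.5624 0.1076] res 0.0009 n 209 in tool [-0.0352  0.045 ]
```

apply_moves:
  commands: "0 -0.0002 0.0007 0 0;0 -0.0003 0.0014 0 0;0 -0.0004 0.002 0 0;0 -0.0004 0.002 0 0;0 -0.0004 0.002 0 0"

```text
time: 18.1
tcp_pos: [0.6122, 0.0795, 0.0115]
eef_rot: [0.757, -0.653, 0.003, 0.002]
contact_force: [0.9, -11.4, 1.5]
finger_gap: 0.0857
gripper_force: 5.7
```

```bash
python3 st.py .5615 .108
```

```text
t 18.1 tcp [0.6122 0.0795 0.0115] push ang 1.719 F [  0.9 -11.4   1.5]
scene foot [0.5606 0.107 ] res 0.0010 n 13 in tool [-0.0348  0.0469]
scene stem [0.5617 0.108 ] res 0.0007 n 81 in tool [-0.0356  0.0457]
scene high [0.5618 0.1079] res 0.0011 n 117 in tool [-0.0355  0.0456]
side stem [0.5608 0.1062] res 0.0030 n 76 in tool [-0.034   0.0469]
side high [0.5625 0.1075] res 0.0010 n 202 in tool [-0.0351  0.045 ]
```

Motion stopped and the force rose, so the core is seated on both faces. I'll back off, lift, and check from the wrist.

apply_moves:
  commands: "0 0.001 -0.008 0 0;0 0.003 -0.018 0 0;0 0.005 -0.03 0 0;0 0.005 -0.03 0.04 0;0 0.005 -0.03 0.08 0;0 0.005 -0.03 0.12 0;0 0.005 -0.03 0.12 -0.12;0 0.005 -0.03 0.12 -0.24;0 0.005 -0.03 0.12 -0.39;0 0.005 -0.03 0.12 -0.39;0 0.005 -0.03 0.12 -0.39"

```text
time: 19.12
tcp_pos: [0.6165, 0.0522, 0.1312]
eef_rot: [-0.616, 0.787, 0.001, 0.0]
contact_force: [0.0, 0.2, 1.0]
finger_gap: 0.0854
gripper_force: 0.0
```

```bash
python3 - <<'E'
from h import *
im,p=cloud("wrist"); np.savez("wrist_l.npz",im=im,p=p)
E
python3 w4.py; python3 st.py .562 .108 | grep -v foot
```

```text
left 723 709 A 0.014 0.06 N at A=0: 0.0254  mid 0.0247 slope -0.018 std 0.0004
right 431 289 A 0.005 0.059 N at A=0: 0.0256  mid 0.0262 slope 0.022 std 0.0002
[0.56103417 0.10856938]
t 19.17 tcp [0.6164 0.0522 0.1311] push ang 1.33 F [-0.3 -0.7  0.1]
scene stem [0.5616 0.1077] res 0.0007 n 82 in tool [-0.0408  0.0665]
scene high [0.5614 0.1078] res 0.0007 n 120 in tool [-0.0409  0.0667]
side stem [0.5626 0.1076] res 0.0006 n 62 in tool [-0.041   0.0655]
side high [0.562  0.1074] res 0.0007 n 185 in tool [-0.0406  0.066 ]
```

apply_moves:
  commands: "0 -0.005 -0.02 0 0;255 -0.005 -0.02 0.05 0;255 -0.005 -0.02 0.09 0;255 -0.005 -0.02 0.13 0;255 -0.005 -0.02 0.17 0;255 -0.005 -0.02 0.2 0;255 -0.005 -0.02 0.2 0;255 -0.04 0.02 0.2 0;255 -0.07 0.05 0.2 0;255 -0.1 0.08 0.2 0;255 -0.12 0.11 0.2 0;255 -0.14 0.15 0.2 0"
  squeeze: 20

```text
time: 20.27
tcp_pos: [0.479, 0.194, 0.3311]
eef_rot: [-0.616, 0.787, 0.0, -0.0]
contact_force: [1.1, 1.2, -0.3]
finger_gap: 0.0
gripper_force: 0.0
```

apply_moves:
  commands: "255 -0.0175 0.0565 0 0;255 -0.0175 0.0565 -0.03 0;255 -0.0175 0.0565 -0.07 0;255 -0.0175 0.0565 -0.11 0;255 -0.0175 0.0565 -0.15 0;255 -0.0175 0.0565 -0.19 0;255 -0.0175 0.0565 -0.22 0;255 -0.0175 0.0565 -0.235 0;255 -0.0175 0.0565 -0.235 0;255 -0.0175 0.0565 -0.235 0"

```text
time: 21.1
tcp_pos: [0.4628, 0.2496, 0.0954]
eef_rot: [-0.617, 0.787, 0.001, -0.001]
contact_force: [0.7, -0.2, -0.0]
finger_gap: 0.0
gripper_force: 0.0
```

```bash
python3 st.py .562 .108 | grep -v foot
python3 - <<'E'
from h import *
im,p=cloud("wrist"); cv2.imwrite("pics/w5.png",im)
for n in("scene","side"):
    im,p=cloud(n)
    q=p.reshape(-1,3); m=(q[:,2]>.048)&(q[:,2]<.063)&(np.hypot(q[:,0]-.459,q[:,1]-.2585)<.02); print(n,m.sum(),np.median(q[m],0) if m.any() else 0)
E
```

```text
t 21.1 tcp [0.4628 0.2496 0.0954] push ang 1.33 F [ 0.7 -0.2 -0. ]
scene stem [0.5615 0.1079] res 0.0007 n 85 in tool [ 0.114  -0.1297]
scene high [0.5614 0.1078] res 0.0008 n 117 in tool [ 0.1141 -0.1296]
side stem [0.5626 0.1075] res 0.0007 n 61 in tool [ 0.1141 -0.1308]
side high [0.5621 0.1074] res 0.0006 n 187 in tool [ 0.1143 -0.1304]
scene 67 [0.46316566 0.26089214 0.05533594]
side 163 [0.45874751 0.26150322 0.0568053 ]
```

View pics/w5.png

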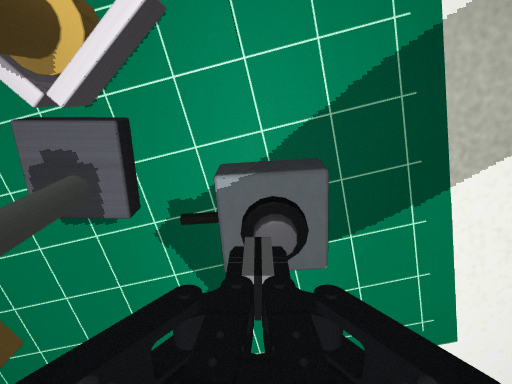

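The wrist view shows the core seated in the V at (40,40), and the closed fingertips at (258,250) just short of the button at (275,230). I'll correct by (-4, +9) mm and press.

apply_moves:
  commands: "255 -0.004 0.009 0 0;255 -0.004 0.009 -0.01 0;255 -0.004 0.009 -0.018 0;255 -0.004 0.009 -0.022 0;255 -0.004 0.009 -0.025 0;255 -0.004 0.009 -0.028 0;255 -0.004 0.009 -0.03 0;255 -0.004 0.009 -0.031 0;255 -0.004 0.009 -0.031 0"

```text
time: 22.1
tcp_pos: [0.459, 0.2589, 0.0677]
eef_rot: [-0.617, 0.787, 0.001, -0.001]
contact_force: [-8.7, -2.3, 21.3]
finger_gap: 0.0002
gripper_force: 10.8
```

apply_moves:
  commands: "255 0 0 0.003 0;255 0 0 0.003 0"

```text
time: 22.27
tcp_pos: [0.4594, 0.2589, 0.0692]
eef_rot: [-0.617, 0.787, 0.0, -0.0]
contact_force: [-2.2, 0.4, 3.9]
finger_gap: 0.0002
gripper_force: 2.1
```

apply_moves:
  commands: "255 0 0 0.003 0;255 0 0 0.003 0"

```text
time: 22.43
tcp_pos: [0.4599, 0.259, 0.0717]
eef_rot: [-0.617, 0.787, 0.0, 0.0]
contact_force: [-2.9, 1.0, 2.2]
finger_gap: 0.0002
gripper_force: 1.3
```

The force follows the spring rate (0.58 N/mm), so the button went fully down. Retreating.

apply_moves:
  commands: "255 0 0 0.01 0;255 0 0 0.04 0;255 0 0 0.08 0;255 0 0 0.12 0;255 0 0 0.16 0;255 0 0 0.2 0;255 0 0 0.2 0;255 0 0 0.2 0"

```text
time: 23.1
tcp_pos: [0.4621, 0.2596, 0.2751]
eef_rot: [-0.617, 0.787, -0.001, 0.004]
contact_force: [-0.1, 0.7, -1.0]
finger_gap: -0.0001
gripper_force: 0.0
```

```bash
python3 st.py .562 .108; python3 -c "
from bench import bot
print(bot.finish_job())"
```

```text
t 23.1 tcp [0.4621 0.2596 0.2751] push ang 1.329 F [-0.1  0.7 -1. ]
scene foot [0.5592 0.1065] res 0.0011 n 9 in tool [ 0.1255 -0.1309]
scene stem [0.5615 0.1076] res 0.0007 n 83 in tool [ 0.1238 -0.133 ]
scene high [0.5614 0.1078] res 0.0008 n 121 in tool [ 0.1236 -0.1328]
side stem [0.5629 0.1079] res 0.0006 n 63 in tool [ 0.1232 -0.1342]
side high [0.5621 0.1076] res 0.0006 n 187 in tool [ 0.1237 -0.1335]
the job is handed in; nothing more can be done
None
```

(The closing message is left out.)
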